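Index the gluing turntable to the next hole

TASK

The wooden box on the gluing turntable is ready for its next edge: with the fingertips, press the turntable's black indexing plunger in, turn the table clockwise (seen from above) to the very next hole, and let the plunger spring back out so that the table is locked there. Do it by pushing alone: leave the box untouched, riding as it sits on the table, and lift or shift none of the loose things standing around the turntable. Finish clear of everything.

Things in the scene. Friction and masses are not known exactly. Their poses are not given: they have to be found in the camera images.
- index_base: Fixed grey round housing, 316 mm across, 55 mm high; origin on the bench under its centre. Its wall carries a steel ring 131 to 151 mm from the centre, top 55 mm, underside 43 mm above the bench. Eight 'holes' 45 degrees apart are cut in the ring's inner edge: 17 mm wide notches, seen from above as gaps. The plunger's key starts in the one on the body's +x axis.
- turntable (a joint): Angle of the turning table, rad: 0 (within 0.01) at the start, growing as it turns clockwise seen from above; the next hole clockwise is at 0.785. Some 2 N at the plunger turns it (it weighs 1.5 kg, so touching it in motion gives a brief knock) and it stays where it is left; the key has 0.019 rad of play either way in a hole.
- table_centre (a point): Centre of the turning table's top face, on the vertical axis of rotation: an aluminium disc 250 mm across, top 29 mm above the bench. z up, x from the axis towards the plunger.
- plunger (a joint): How far the plunger is pressed in (down), m: 0 out, 0.013 fully in; 3 N starts it, 8 N holds it fully in. The table is locked unless it is pressed over 0.008.
- key_tip (a point): Outer end, on top, of the plunger's steel key: 12 mm wide, rounded top edges, 146 mm from the axis, 51 mm above the bench when out. Let go between two holes, the key rides lightly on the ring's underside (plunger at 0.008) and the table still turns; turned slowly (under 50 mm/s at the plunger), it snaps up by itself on meeting a hole and stops the table there.
- pad_top (a point): Centre of the top face of the plunger's flat black pad, moving with it: 106 mm from the table's axis, 75 mm above the bench when out, 62 mm fully in; 48 mm long along the turning direction, 34 mm wide radially. x points away from the axis, z up.
- cheek_top (a point): Middle of the inner top edge of the leading one (when turning clockwise) of two aluminium cheeks that stand on the turning table, one 30 mm either side of the pad's centre (60 mm between inner faces). Each is 8 mm thick, 34 mm wide radially, top 100 mm above the bench. Open above and radially: a fingertip between them, on the pad or just over it, pushes the cheek to turn the table.
- work_box: Open wooden box 90 x 90 mm, 45 mm high, loose, standing on the middle of the turning table and riding round with it; origin at the centre of its underside.
- glue_bottle: white glue bottle, 44 mm across, 115 mm tall, loose, standing beside the turntable; origin at the centre of its underside
- offcut: loose wooden offcut 70 x 35 x 30 mm lying beside the turntable; origin at the centre of its underside
- tape_roll: loose roll of brown tape lying flat beside the turntable, 76 mm across, 25 mm high; origin at the centre of its underside
- small_block: loose wooden block 30 x 30 x 45 mm standing beside the turntable; origin at the centre of its underside
Mind the look-alikes: they are no part of the job. There is more than one size of the work_box; the one meant has the size given above.

How it is judged (in metres and radians):
On the way, in this order (a step that is already met when the one before it is completed fails the run):
1. the plunger is pressed in while the table is still at its first hole (value of joint plunger above 0.008 m and value of joint turntable between -0.12 and 0.12 rad), for 0.05 s.
2. the table is turned clockwise away from the first hole (value of joint turntable above 0.2 rad), for 0.02 s.
At the end, for the whole second after the job is handed in: The table stands one hole clockwise of its start (0.785 rad, within 0.04), the plunger is fully out again (within 3 mm), and the box stands flat on the table within 30 mm of its centre, at rest (value of joint turntable between 0.745 and 0.825 rad and value of joint plunger below 0.003 m and z of work_box in the frame of index_base below 0.035 m and angle between work_box's own z axis and vertical below 0.05 rad and horizontal distance between work_box and table_centre below 0.03 m and linear speed of work_box below 0.02 m/s); the robot touches nothing.
It fails at once if the table is turned anticlockwise off its first hole (value of joint turntable below -0.15 rad).
It fails at once if the table is taken on to the second hole (value of joint turntable above 1.4 rad).
It fails at once if the box is lifted, tipped or pushed off its place (z of work_box in the frame of index_base above 0.04 m or angle between work_box's own z axis and vertical above 0.15 rad or horizontal distance between work_box and table_centre above 0.03 m).
It fails at once if the fingers touch the box (over 2 N) (contact force between the fingers and work_box above 2 N).
It fails at once if a loose thing around the turntable is moved or lifted (more than 25 mm) (distance of any of glue_bottle, offcut, tape_roll, small_block from where it was at the start of the episode above 0.025 m).
It also fails if it takes over 46 s, if anything falls off the work surface, if the arm or the gripper's body presses on something with over 40 N, if the wrist force passes 120 N, or if a joint passes its speed limit or range.

ROBOT

A 6-joint arm with a two-finger parallel gripper is mounted at the origin on the work surface. World frame = base frame: x ahead of the robot, y to its left, z up, the work surface at z = 0. Lengths are in m, angles in degrees, forces in N, time in s.
With the tool pointing down it reaches from about 0.35 to 0.725 m from the base axis. Payload 4.3 kg.
Tool frame: the origin (TCP) lies on the centre line of the jaws, within the pads' length; the fingertips stand 8 mm ahead of it and the grasp point (between the pads) lies 11 mm behind it (robot.tcp_to_tips is the distance from the TCP to the fingertips, in m); y points along the fingers, x is the direction in which the jaws open and shut, and the axes are right-handed (so a half turn about y gives the same grasp; the last joint's range is limited). The gripper opens to 85 mm and grips with 20 to 120 N. Pads are 22 mm wide; open, the fingers measure 114 mm over their backs; the gripper's body (76 mm by 85 mm) begins 54 mm behind the grasp point. The pads swing forward as they close: fully open they stand 13 mm farther back than shut.
Start: joints at [64.383, 21.618, 4.641, 73.018, 0, 83.68], TCP at [0.19, 0.543, 0.239] pointing down, gripper open.
Joint ranges: [-156.06, 156.06], [-48.1, 94.91], [-58.44, 69.94], [-101.28, 121.22], [-78.64, 73.56], [-180, 180]. Speed limits (degrees/s): [147.25, 147.25, 180, 180, 180, 180].

INTERFACE

Orientations are given as a 3x3 rotation matrix whose columns are the frame's x, y, z axes.
In Python, from station import robot, optics gives the robot as it stands. The module is installed in compiled form; this text tells all that it offers.
- The arm moves only by the tool move_arm, never from a script. Its arguments are lists of equal length, an entry for each row: "slide": the shift along the tool's x, y, z in m, a list of three; "turn": the turn, a rotation vector about the tool's x, y, z in rad, a list of three. A call has exactly 10 rows; each row is the pose to reach, as a shift and turn from the pose measured when the call began, along the tool's axes at that moment; what a row does not reach only later rows make up. A row lasts 1/12 s, in which the tool goes at most 41.7 mm and 7.16 degrees, less where a joint would pass 70% of its speed; a pose out of reach is approached as far as the arm can. A call with a gripper value outside its range is refused whole. "grip" is the finger opening in m, from 0 to 0.0854, set as the call begins (left out, the last holds). The fingers move at their own pace and stop on an object; "grip_force" is the grip in N (left out, the last holds). Time passes only in rows, so rows that repeat a pose let the fingers close, or fill a call up. It gives the time, the measured TCP pose, the force and the opening at its end, in the units of the state.
- robot.read_state(): the state, without advancing time (a new reading comes with each control period).
- optics.read_camera(name): name is "side" or "top" or "wrist"; returns the picture (400x640x3 uint8, red, green, blue); there is no depth.
- optics.camera_info(name): a dict with "fov_y" (degrees; the focal length in pixels is half the picture's height over the tangent of half this angle, whatever the lens; pixels are square), "cx", "cy" (the principal point, pixels), "D" ([k1, k2, p1, p2, k3] as OpenCV has them; the pictures are not rectified), "R" (3x3) and "t" (3): a world point X has camera coordinates R X + t; the wrist camera has in their place "T_tool_cam" (4x4, takes a point from camera to tool coordinates, whose origin is the TCP and whose axes are the tool frame's). Camera axes: x right, y down, z forward; pixel columns grow to the right and rows downward; lengths in m; the calibration is good to about 2 mm. A picture is of the moment at which its call begins: read the wrist's pose just before it. camera_info takes no time and is no camera call.
- robot.finish_job(): hands the job in, once; it reports no verdict.
The state is a dict: "clock": time; "q": joint angles; "joint_velocities": joint speeds; "joint_efforts": joint torques, N m; "eef_pos": TCP position; "tool_rot": TCP orientation; "wrist_force": force on the tool from outside, world axes, zero at the start; "moment": the same for the moment, N m; "opening": opening from 0.0 (shut) to 1.0 (fully open).
Only numpy, scipy, OpenCV 4.12 (cv2) and the standard library are available. Lean on these libraries where they do the work, as an engineer would, in place of code of your own. Each camera call takes 0.05 s, during which the arm holds its last target.

## Working session

There is one attempt and no reset: what is moved stays moved. The work goes in short steps, Python scripts to look and compute and a tool call to move; the robot and the scene stay as the last step left them, time stands still between calls to the robot, and variables do not carry over. Pictures are saved under pics/ and viewed, and the job is handed in when it is done.

Besides the shell and the picture viewer there is one more tool, called by a JSON object that holds its "name" and its "arguments", one argument or row to a line. move_arm: Moves the arm, as the interface text tells. Its arguments: {"type":"object","properties":{"slide":{"type":"array"},"turn":{"type":"array"},"grip":{"type":"number"},"grip_force":{"type":"number"}},"required":["slide","turn"]}

```bash
mkdir -p pics; python3 - <<'E'
from station import robot, optics
import cv2,json
s=robot.read_state();print(s)
for n in ["top","side","wrist"]:
    im=optics.read_camera(n);cv2.imwrite(f"pics/{n}0.png",im[:,:,::-1]);print(n,optics.camera_info(n))
E
```

```text
{'clock': 0.0, 'q': array([ 6.43843651e+01,  2.16607553e+01,  4.56096679e+00,  7.30183085e+01,
       -1.91425082e-03,  8.36816532e+01]), 'joint_velocities': array([-0.05549514,  0.01623453, -0.02064687, -0.04941356, -0.07673806,
        0.11654816]), 'joint_efforts': array([ 7.31954005e-04, -4.63613355e+01,  2.69871730e+01,  2.08420039e-02,
       -4.35325580e-05, -2.63506870e-06]), 'eef_pos': array([0.1897255 , 0.54210243, 0.23835895]), 'tool_rot': array([[ 3.30468804e-01, -8.60987619e-04, -9.43816522e-01],
       [ 9.43814684e-01, -1.87304063e-03,  3.30469869e-01],
       [-2.05233716e-03, -9.99997875e-01,  1.93631260e-04]]), 'wrist_force': array([ 0.11420005,  0.49397668, -0.13606086]), 'moment': array([ 0.01897052,  0.04656604, -0.01702994]), 'opening': 1.0048537831497912}
top {'fov_y': 53.85556187223733, 'cx': 317.3463823541373, 'cy': 204.53976658159223, 'D': array([-0.08986926,  0.        ,  0.        ,  0.        ,  0.        ]), 'R': array([[ 0.01477509, -0.99985576,  0.00837638],
       [-0.99762125, -0.01530515, -0.06721298],
       [ 0.06733149, -0.00736338, -0.99770349]]
[... 238 characters left out ...]
87, -0.12619822, -0.01154406],
       [-0.0912559 ,  0.77454097, -0.62590626],
       [ 0.0879296 , -0.61980666, -0.77981286]]), 't': array([0.6147088 , 0.07077579, 1.08690792])}
wrist {'fov_y': 67.48736117098929, 'cx': 314.62539798546015, 'cy': 201.43599463740497, 'D': array([-0.04139574,  0.        ,  0.        ,  0.        ,  0.        ]), 'T_tool_cam': array([[ 9.99999621e-01, -7.43146971e-04,  4.53577985e-04,
         6.80605130e-04],
       [-6.66572821e-04, -3.18370381e-01,  9.47966168e-01,
        -1.34452745e-01],
       [-5.60072390e-04, -9.47966111e-01, -3.18370756e-01,
         8.15061157e-02],
       [ 0.00000000e+00,  0.00000000e+00,  0.00000000e+00,
         1.00000000e+00]])}
```

View pics/top0.png

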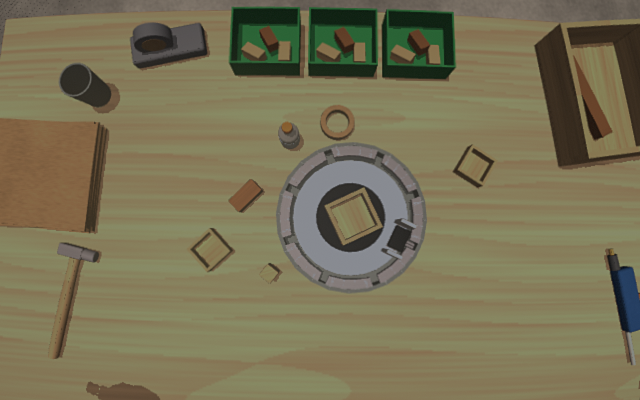

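View pics/side0.png

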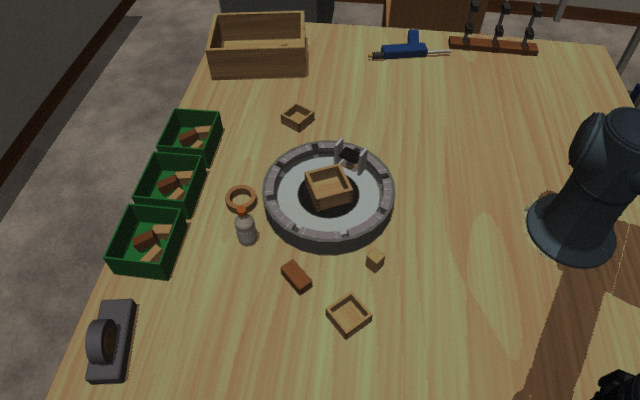

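View pics/wrist0.png

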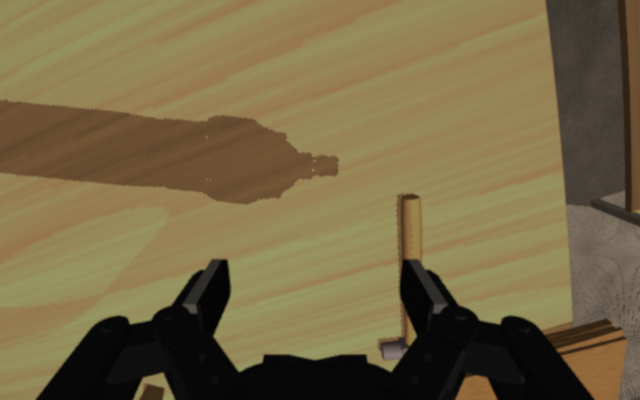

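```bash
cat > h.py <<'E'
import numpy as np, cv2
from station import robot, optics
def K(i):
    f=200/np.tan(np.radians(i['fov_y']/2)); return np.array([[f,0,i['cx']],[0,f,i['cy']],[0,0,1]])
def pose(i):
    if 'R' in i: return np.array(i['R']),np.array(i['t'])
    s=robot.read_state(); T=np.eye(4);T[:3,:3]=s['tool_rot'];T[:3,3]=s['eef_pos']
    C=np.linalg.inv(T@i['T_tool_cam']); return C[:3,:3],C[:3,3]
def cast(i,px,z,P=None):
    R,t=P or pose(i)
    u=cv2.undistortPoints(np.array(px,float).reshape(-1,1,2),K(i),i['D']).reshape(-1,2)
    d=np.c_[u,np.ones(len(u))]@R; c=-R.T@t
    return c+d*((z-c[2])/d[:,2])[:,None]
def proj(i,X,P=None):
    R,t=P or pose(i)
    return cv2.projectPoints(np.array(X,float).reshape(-1,3),cv2.Rodrigues(R)[0],t,K(i),i['D'])[0].reshape(-1,2)
E
python3 - <<'E'
import cv2
im=cv2.imread('pics/top0.png')[130:305,260:440]
cv2.imwrite('pics/t0z.png',cv2.resize(im,None,fx=3.4,fy=3.4,interpolation=cv2.INTER_CUBIC)[:600])
im=cv2.imread('pics/side0.png')[125:260,250:410]
cv2.imwrite('pics/s0z.png',cv2.resize(im,None,fx=4.4,fy=4.4,interpolation=cv2.INTER_CUBIC)[:600])
E
```

```text
(no output)
```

View pics/t0z.png

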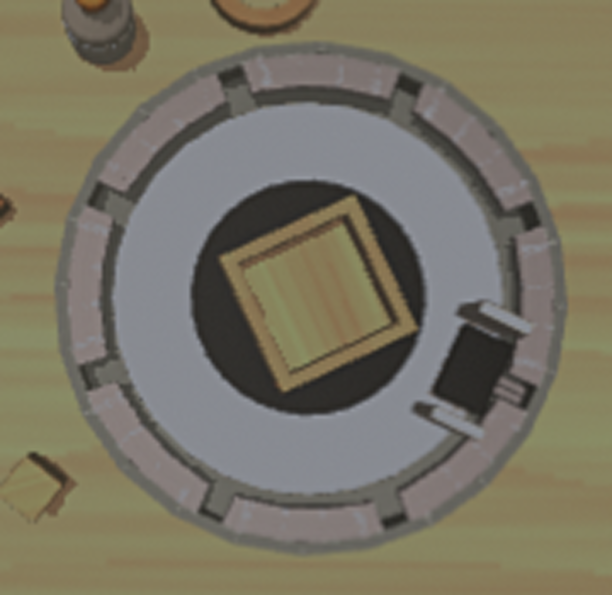

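View pics/s0z.png

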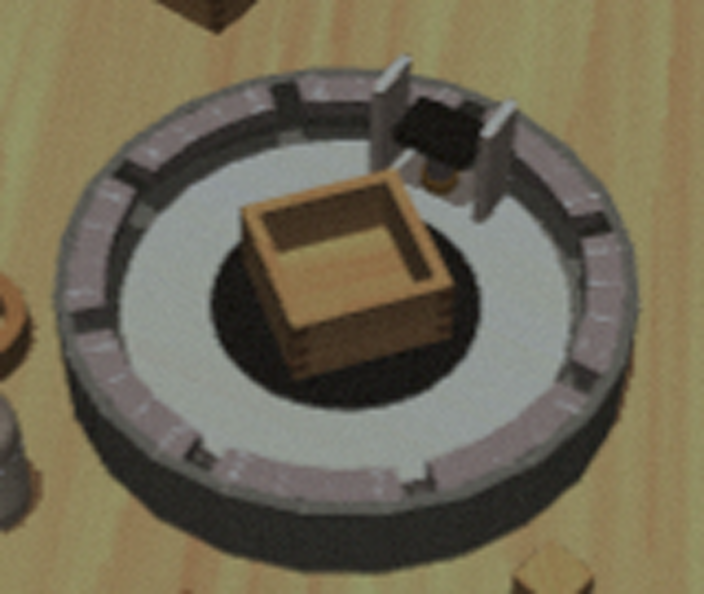

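```bash
python3 - <<'E'
from h import *
i=optics.camera_info('top')
f=lambda p:np.array(p)/3.4+[260,130]-0.35
n=cast(i,f([(232,76),(408,84),(527,214),(518,393),(397,519),(212,511),(96,375),(103,195)]),.055)
print(n.round(4))
c=np.linalg.lstsq(np.c_[2*n[:,:2],np.ones(8)],(n[:,:2]**2).sum(1),rcond=None)[0];print('c',c[:2],'r',np.sqrt(c[2]+c[0]**2+c[1]**2))
C=c[:2]
a=np.degrees(np.arctan2(n[:,1]-C[1],n[:,0]-C[0]));print(a, np.mean((a-a[3]+22.5)%45-22.5)+a[3])
p=cast(i,f([(472,370)]),.075)[0];print('pad',p,np.linalg.norm(p[:2]-C),np.degrees(np.arctan2(*(p[:2]-C)[::-1])))
im=cv2.imread('pics/top0.png')
# dark pad mask
hsv=cv2.cvtColor(im,cv2.COLOR_BGR2HSV)
m=(hsv[:,:,2]<50).astype(np.uint8); m[:,:388]=0;m[:220]=0;m[262:]=0;m[:,412:]=0
k,l,st,ce=cv2.connectedComponentsWithStats(m);print(st,ce); 
j=1+np.argmax(st[1:,4]); 
p=cast(i,ce[j],.075)[0];print('pad',p,np.linalg.norm(p[:2]-C),np.degrees(np.arctan2(*(p[:2]-C)[::-1])))
# cheek inner top edges z=.1
q=cast(i,f([(505,318),(450,421),(462,305),(415,408),(532,328),(480,434)]),.1);print('cheeks',q)
s=optics.camera_info('side')
g=lambda p:np.array(p)/4.4+[250,125]-0.35
p=cast(s,g([(436,132)]),.075)[0];print('padside',p)
E
```

```text
[[ 0.7246  0.0278  0.055 ]
 [ 0.7216 -0.0823  0.055 ]
 [ 0.6413 -0.157   0.055 ]
 [ 0.5303 -0.1513  0.055 ]
 [ 0.4525 -0.0769  0.055 ]
 [ 0.4561  0.0365  0.055 ]
 [ 0.5379  0.1087  0.055 ]
 [ 0.6488  0.1065  0.055 ]]
c [ 0.58883136 -0.02340775] r 0.14391980551499128
[  20.65019903  -23.91589831  -68.57309138 -114.59418707 -158.58416015
  155.72154292  111.0763677    65.2238849 ] -114.12441779647345
pad [ 0.54443674 -0.11830382  0.075     ] 0.10476710846909652 -115.07130225575632
[[     0      0    640    400 255641]
 [   388    226     23     27    359]] [[319.38853705 199.44543716]
 [398.8718663  238.35376045]]
pad [ 0.54469047 -0.11912501  0.075     ] 0.1054049975703785 -114.75722499916718
cheeks [[ 0.57537654 -0.1323024   0.1       ]
 [ 0.51510483 -0.10016416  0.1       ]
 [ 0.58263244 -0.10690735  0.1       ]
 [ 0.52241766 -0.07963549  0.1       ]
 [ 0.56973527 -0.14829498  0.1       ]
 [ 0.50774146 -0.11780603  0.1       ]]
padside [ 0.54905529 -0.11164688  0.075     ]
```

```bash
cat >> h.py <<'E'
C=np.array([0.589,-0.0235]); TH0=np.radians(-114.2)
def target(phi,tang,rad,ztip,yawoff=0):
    th=TH0-phi; e=np.array([np.cos(th),np.sin(th)]); t=np.array([np.sin(th),-np.cos(th)])
    p=C+rad*e+tang*t
    x=-np.r_[e,0]  # tool x points to the axis
    y=np.array([0,0,-1.]); z=np.cross(x,y)
    return np.r_[p,ztip+robot.tcp_to_tips], np.c_[x,y,z]
def rows(L):
    s=robot.read_state(); R0=np.array(s['tool_rot']);p0=np.array(s['eef_pos'])
    for p,R in L:
        print((R0.T@(p-p0)).round(4).tolist(), cv2.Rodrigues(R0.T@R)[0].ravel().round(3).tolist())
E
python3 - <<'E'
from h import *
print(robot.tcp_to_tips)
p,R=target(0,.010,.106,.15);print(p)
rows([(p,R)])
s=optics.camera_info('side');print(proj(s,[.5455,-.1202,.075]),((436,132)/np.array(4.4)+[250,125]))
e=np.array([-.41,-.912,0]);t=np.array([-.912,.41,0]);c=np.array([.5455,-.1202,.075])
print(((proj(s,[c+a*.017*e+b*.024*t for a,b in [(1,1),(1,-1),(-1,-1),(-1,1)]])-[250,125])*4.4).round(0))
i=optics.camera_info('top')
for n,px,z in [('bottle',(289,128),.1),('tape',(337,122),.02),('off',(246,195),.03),('blk',(270,271),.045)]: print(n,cast(i,px,z))
E
```

```text
0.008
[ 0.53642696 -0.1160855   0.158     ]
[-0.5067, 0.0813, -0.5447] [-0.0, 0.086, -0.002]
[[350.44645766 152.3149093 ]] [349.09090909 155.        ]
[[494. 117.]
 [419.  87.]
 [390. 123.]
 [465. 155.]]
bottle [[0.76326049 0.10809725 0.1       ]]
tape [[0.79987775 0.00715801 0.02      ]]
off [[0.6327852  0.20299751 0.03      ]]
blk [[0.47190899 0.14580549 0.045     ]]
```

{"name": "move_arm", "arguments": {
  "slide": [
    [-0.025,0,-0.027],
    [-0.05,0,-0.054],
    [-0.076,0,-0.081],
    [-0.101,0,-0.108],
    [-0.126,0,-0.135],
    [-0.152,0,-0.163],
    [-0.177,0,-0.19],
    [-0.202,0,-0.217],
    [-0.228,0,-0.245],
    [-0.253,0,-0.272]
  ],
  "turn": [
    [0,0,0],
    [0,0.01,0],
    [0,0.02,0],
    [0,0.03,0],
    [0,0.04,0],
    [0,0.05,0],
    [0,0.06,0],
    [0,0.07,0],
    [0,0.08,0],
    [0,0.086,0]
  ],
  "grip": 0,
  "grip_force": 40
}}

```text
clock: 0.98
eef_pos: [0.3632, 0.2118, 0.2388]
tool_rot: [[0.411, -0.001, -0.912], [0.912, -0.001, 0.411], [-0.002, -1.0, 0.0]]
wrist_force: [0.6, 0.3, 0.2]
opening: 0.002
```

```bash
python3 - <<'E'
from h import *
p,R=target(0,.010,.106,.16)
rows([(p,R)])
E
```

```text
[-0.2277, 0.0712, -0.2926] [-0.0, -0.001, -0.002]
```

{"name": "move_arm", "arguments": {
  "slide": [
    [-0.025,0,-0.033],
    [-0.05,0,-0.065],
    [-0.076,0,-0.097],
    [-0.101,0.005,-0.13],
    [-0.126,0.015,-0.163],
    [-0.152,0.03,-0.195],
    [-0.177,0.045,-0.228],
    [-0.202,0.055,-0.26],
    [-0.228,0.065,-0.293],
    [-0.228,0.071,-0.293]
  ],
  "turn": [
    [0,0,0],
    [0,0,0],
    [0,0,0],
    [0,0,0],
    [0,0,0],
    [0,0,0],
    [0,0,0],
    [0,0,0],
    [0,0,0],
    [0,0,-0.002]
  ]
}}

```text
clock: 1.82
eef_pos: [0.5391, -0.1221, 0.1669]
tool_rot: [[0.415, 0.002, -0.91], [0.91, -0.002, 0.415], [-0.001, -1.0, -0.002]]
wrist_force: [0.1, 0.0, -0.3]
opening: -0.003
```

```bash
python3 - <<'E'
from h import *
i=optics.camera_info('wrist');P=pose(i)
im=optics.read_camera('wrist');cv2.imwrite('pics/w1.png',im[:,:,::-1])
e=np.array([-.41,-.912,0]);t=np.array([-.912,.41,0]);c=np.array([.5455,-.1202,.075])
print(proj(i,[c+a*.017*e+b*.024*t for a,b in [(1,1),(1,-1),(-1,-1),(-1,1)]],P).round(0))
print(robot.read_state()['eef_pos'])
rows([target(0,.010,.106,.16)])
E
```

```text
[[297. 185.]
 [299. 241.]
 [340. 240.]
 [341. 185.]]
[ 0.53750634 -0.12040899  0.16540679]
[0.0035, -0.0026, 0.0028] [-0.001, -0.006, -0.001]
```

View pics/w1.png

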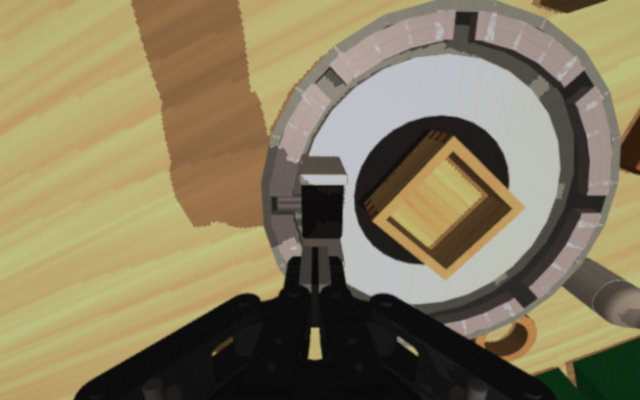

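```bash
python3 - <<'E'
from h import *
rows([target(0,.008,.105,z) for z in (.15,.085,.075,.064)])
E
```

```text
[0.0045, 0.0074, 0.0008] [-0.001, -0.006, -0.001]
[0.0045, 0.0724, 0.0007] [-0.001, -0.006, -0.001]
[0.0046, 0.0824, 0.0007] [-0.001, -0.006, -0.001]
[0.0046, 0.0934, 0.0007] [-0.001, -0.006, -0.001]
```

{"name": "move_arm", "arguments": {
  "slide": [
    [0.004,0.007,0.001],
    [0.0045,0.02,0.001],
    [0.0045,0.035,0.001],
    [0.0045,0.05,0.001],
    [0.0045,0.06,0.001],
    [0.0045,0.068,0.001],
    [0.0045,0.072,0.001],
    [0.0045,0.072,0.001],
    [0.0045,0.072,0.001],
    [0.0045,0.072,0.001]
  ],
  "turn": [
    [0,-0.006,0],
    [0,-0.006,0],
    [0,-0.006,0],
    [0,-0.006,0],
    [0,-0.006,0],
    [0,-0.006,0],
    [0,-0.006,0],
    [0,-0.006,0],
    [0,-0.006,0],
    [0,-0.006,0]
  ]
}}

```text
clock: 2.7
eef_pos: [0.5389, -0.116, 0.0942]
tool_rot: [[0.409, -0.0, -0.912], [0.912, -0.001, 0.409], [-0.001, -1.0, -0.0]]
wrist_force: [-0.0, 0.4, -0.4]
opening: 0.004
```

```bash
python3 - <<'E'
from h import *
im=optics.read_camera('side');cv2.imwrite('pics/s1.png',im[:,:,::-1])
cv2.imwrite('pics/s1z.png',cv2.resize(im[90:225,270:450,::-1],None,fx=4.4,fy=4.4,interpolation=cv2.INTER_CUBIC)[:594])
im=optics.read_camera('wrist');cv2.imwrite('pics/w2.png',im[:,:,::-1])
s=robot.read_state();print(s['eef_pos'],s['wrist_force'])
rows([target(0,.008,.105,z) for z in (.085,.075,.064)])
E
```

```text
[ 0.53900178 -0.11613691  0.09421158] [ 0.04559767 -0.1129478   1.00465348]
[-0.0, 0.0012, 0.0004] [0.0, 0.0, -0.001]
[-0.0, 0.0112, 0.0004] [0.0, 0.0, -0.001]
[0.0, 0.0222, 0.0004] [0.0, 0.0, -0.001]
```

View pics/s1z.png

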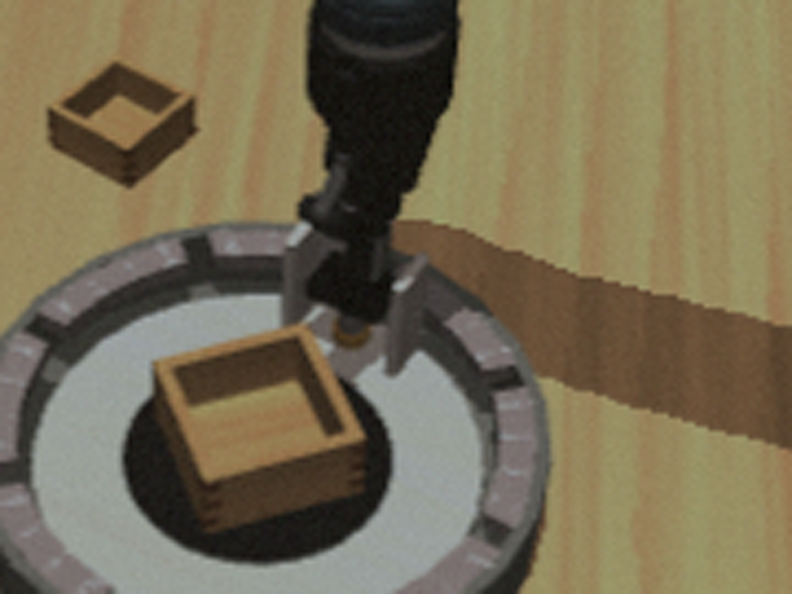

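View pics/w2.png

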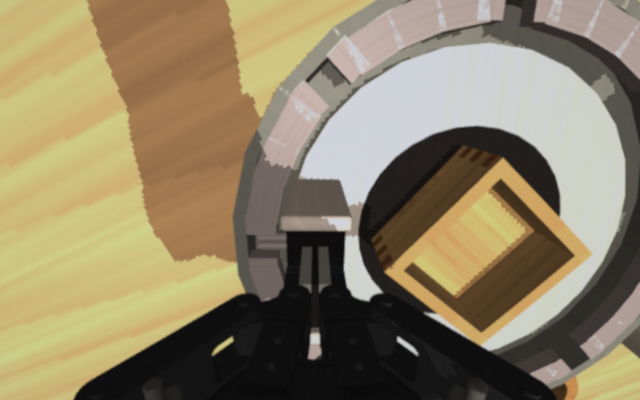

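Fingers sit between the cheeks over the pad (wrist view: the finger is centred at about column 316, and the leading cheek's edge is at row 222). Pressing next.

{"name": "move_arm", "arguments": {
  "slide": [
    [0,0.005,0],
    [0,0.01,0],
    [0,0.013,0],
    [0,0.016,0],
    [0,0.019,0],
    [0,0.021,0],
    [0,0.022,0],
    [0,0.022,0],
    [0,0.022,0],
    [0,0.022,0]
  ],
  "turn": [
    [0,0,0],
    [0,0,0],
    [0,0,0],
    [0,0,0],
    [0,0,0],
    [0,0,0],
    [0,0,0],
    [0,0,0],
    [0,0,0],
    [0,0,0]
  ]
}}

```text
clock: 3.63
eef_pos: [0.5394, -0.1164, 0.0728]
tool_rot: [[0.41, 0.001, -0.912], [0.912, -0.001, 0.41], [-0.001, -1.0, -0.001]]
wrist_force: [-1.1, 0.4, 6.9]
opening: 0.002
```

```bash
python3 - <<'E'
from h import *
im=optics.read_camera('side');
cv2.imwrite('pics/s2z.png',cv2.resize(im[90:225,270:450,::-1],None,fx=4.4,fy=4.4,interpolation=cv2.INTER_CUBIC)[:594])
s=robot.read_state();print(s['eef_pos'],s['wrist_force'])
rows([target(f,.008,.105,.063) for f in np.arange(.03,.31,.03)])
E
```

```text
[ 0.53939186 -0.11635777  0.07284977] [-1.47643243  0.2616699   7.40377473]
[0.0003, 0.0018, 0.004] [0.001, 0.03, -0.001]
[0.0007, 0.0018, 0.0071] [0.001, 0.06, -0.001]
[0.0012, 0.0018, 0.0102] [0.001, 0.09, -0.001]
[0.0018, 0.0018, 0.0133] [0.001, 0.12, -0.001]
[0.0024, 0.0018, 0.0164] [0.001, 0.15, -0.001]
[0.0032, 0.0018, 0.0195] [0.001, 0.18, -0.001]
[0.004, 0.0018, 0.0225] [0.001, 0.21, -0.0]
[0.005, 0.0018, 0.0255] [0.001, 0.24, -0.0]
[0.006, 0.0018, 0.0285] [0.001, 0.27, -0.0]
[0.0071, 0.0018, 0.0315] [0.001, 0.3, -0.0]
```

View pics/s2z.png

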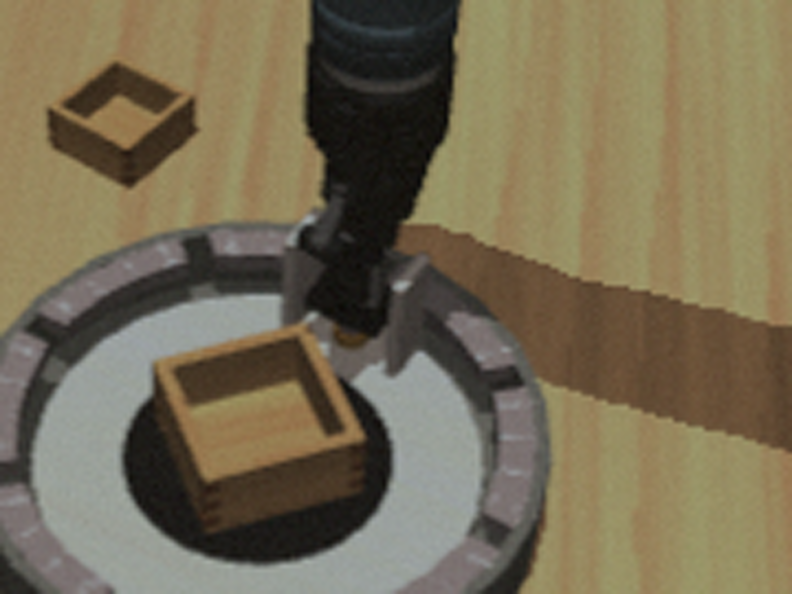

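{"name": "move_arm", "arguments": {
  "slide": [
    [0.0003,0.001,0.003],
    [0.0007,0.001,0.006],
    [0.0012,0.001,0.0095],
    [0.0018,0.001,0.013],
    [0.0024,0.001,0.0162],
    [0.0032,0.001,0.0195],
    [0.004,0.001,0.0225],
    [0.005,0.001,0.0255],
    [0.006,0.001,0.0285],
    [0.0071,0.001,0.0315]
  ],
  "turn": [
    [0,0.03,0],
    [0,0.06,0],
    [0,0.09,0],
    [0,0.12,0],
    [0,0.15,0],
    [0,0.18,0],
    [0,0.21,0],
    [0,0.24,0],
    [0,0.27,0],
    [0,0.3,0]
  ]
}}

```text
clock: 4.52
eef_pos: [0.5148, -0.0984, 0.0729]
tool_rot: [[0.663, 0.004, -0.749], [0.749, -0.004, 0.663], [-0.001, -1.0, -0.006]]
wrist_force: [-0.7, -3.6, 7.2]
opening: -0.003
```

```bash
python3 - <<'E'
from h import *
im=optics.read_camera('side');
cv2.imwrite('pics/s3z.png',cv2.resize(im[90:225,270:450,::-1],None,fx=4.4,fy=4.4,interpolation=cv2.INTER_CUBIC)[:594])
im=optics.read_camera('top');
cv2.imwrite('pics/t3z.png',cv2.resize(im[130:305,260:440,::-1],None,fx=3.4,fy=3.4,interpolation=cv2.INTER_CUBIC)[:600])
im=optics.read_camera('wrist');cv2.imwrite('pics/w3.png',im[:,:,::-1])
s=robot.read_state();print(s['eef_pos'],s['wrist_force'])
E
```

```text
[ 0.51415759 -0.09762511  0.07265319] [-0.96631663 -0.01914923  7.67321811]
```

View pics/s3z.png

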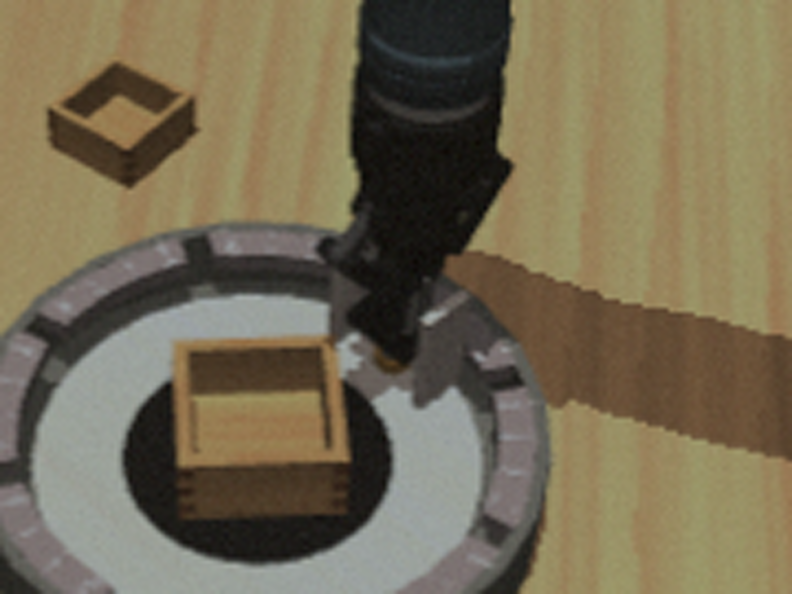

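View pics/w3.png

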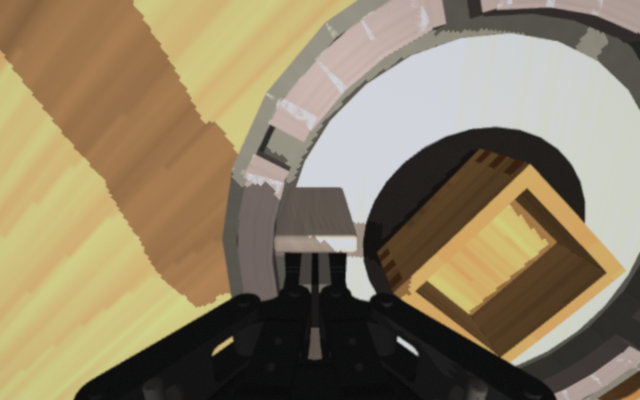

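```bash
python3 - <<'E'
from h import *
rows([target(.29,.008,.105,.068),target(.29,.008,.105,.076),target(.29,.008,.105,.080)]+[target(.29,.008+.003*k,.105,.080) for k in (1,2,3)]+[target(f,.018,.105,.080) for f in (.3,.32,.34,.36)])
E
```

```text
[0.0, -0.0033, -0.0002] [0.004, -0.01, -0.0]
[0.0, -0.0113, -0.0002] [0.004, -0.01, -0.0]
[0.0, -0.0153, -0.0002] [0.004, -0.01, -0.0]
[-0.0, -0.0154, 0.0028] [0.004, -0.01, -0.0]
[-0.0, -0.0154, 0.0058] [0.004, -0.01, -0.0]
[-0.0001, -0.0154, 0.0088] [0.004, -0.01, -0.0]
[0.0001, -0.0154, 0.0108] [0.004, -0.0, -0.0]
[0.0005, -0.0154, 0.0129] [0.004, 0.02, -0.0]
[0.0009, -0.0154, 0.015] [0.004, 0.04, -0.0]
[0.0014, -0.0154, 0.0171] [0.004, 0.06, -0.0]
```

{"name": "move_arm", "arguments": {
  "slide": [
    [0,-0.0035,0],
    [0,-0.0115,0],
    [0,-0.0155,0],
    [0,-0.0155,0.003],
    [0,-0.0155,0.006],
    [0,-0.0155,0.009],
    [0.0001,-0.0155,0.011],
    [0.0005,-0.0155,0.013],
    [0.001,-0.0155,0.015],
    [0.0014,-0.0155,0.017]
  ],
  "turn": [
    [0,0,0],
    [0,0,0],
    [0,0,0],
    [0,0,0],
    [0,0,0],
    [0,0,0],
    [0.002,0.0,0],
    [0.004,0.02,0],
    [0.004,0.04,0],
    [0.004,0.06,0]
  ]
}}

```text
clock: 5.5
eef_pos: [0.5032, -0.0869, 0.0882]
tool_rot: [[0.707, 0.001, -0.707], [0.707, -0.004, 0.707], [-0.002, -1.0, -0.003]]
wrist_force: [2.5, -5.3, -3.5]
opening: -0.003
```

```bash
python3 - <<'E'
from h import *
s=robot.read_state();print(s['eef_pos'],s['wrist_force'])
im=optics.read_camera('wrist');cv2.imwrite('pics/w4.png',im[:,:,::-1])
rows([target(f,.018,.105,.080) for f in np.arange(.38,.67,.03)])
E
```

```text
[ 0.50321986 -0.08689148  0.08820241] [ 2.50657323 -5.25771657 -3.48170531]
[0.0007, 0.0001, 0.0033] [0.003, 0.017, -0.002]
[0.0013, 0.0001, 0.0065] [0.003, 0.047, -0.002]
[0.002, 0.0001, 0.0096] [0.003, 0.077, -0.001]
[0.0029, 0.0001, 0.0127] [0.003, 0.107, -0.001]
[0.0038, 0.0001, 0.0157] [0.003, 0.137, -0.001]
[0.0048, 0.0001, 0.0188] [0.003, 0.167, -0.001]
[0.0059, 0.0001, 0.0218] [0.003, 0.197, -0.001]
[0.0071, 0.0001, 0.0247] [0.003, 0.227, -0.001]
[0.0084, 0.0001, 0.0277] [0.003, 0.257, -0.001]
[0.0097, 0.0001, 0.0305] [0.003, 0.287, -0.001]
```

View pics/w4.png

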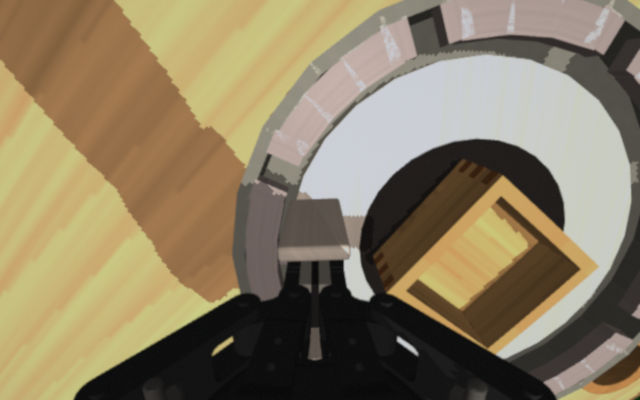

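{"name": "move_arm", "arguments": {
  "slide": [
    [0.0007,0,0.003],
    [0.0013,0,0.006],
    [0.002,0,0.0093],
    [0.0029,0,0.0125],
    [0.0038,0,0.0157],
    [0.0048,0,0.0188],
    [0.0059,0,0.0218],
    [0.0071,0,0.0247],
    [0.0084,0,0.0277],
    [0.0097,0,0.0305]
  ],
  "turn": [
    [0,0.017,0],
    [0.002,0.047,0],
    [0.002,0.077,0],
    [0.002,0.107,0],
    [0.002,0.137,0],
    [0.002,0.167,0],
    [0.002,0.197,0],
    [0.002,0.227,0],
    [0.002,0.257,0],
    [0.002,0.287,0]
  ]
}}

```text
clock: 6.38
eef_pos: [0.4884, -0.0595, 0.0883]
tool_rot: [[0.88, -0.0, -0.475], [0.475, -0.005, 0.88], [-0.003, -1.0, -0.005]]
wrist_force: [-0.4, -5.9, -0.1]
opening: 0.008
```

```bash
python3 - <<'E'
from h import *
s=robot.read_state();print(s['eef_pos'],s['wrist_force'])
im=optics.read_camera('wrist');cv2.imwrite('pics/w5.png',im[:,:,::-1])
rows([target(f,.018,.105,.080) for f in np.arange(.68,.87,.02)])
E
```

```text
[ 0.48841751 -0.05949727  0.0882503 ] [-0.387195   -5.8585756  -0.06732945]
[0.001, 0.0002, 0.0038] [0.003, 0.026, -0.002]
[0.0014, 0.0002, 0.0059] [0.003, 0.046, -0.002]
[0.0019, 0.0002, 0.008] [0.003, 0.066, -0.002]
[0.0024, 0.0002, 0.01] [0.003, 0.086, -0.002]
[0.003, 0.0002, 0.0121] [0.003, 0.106, -0.002]
[0.0036, 0.0002, 0.0141] [0.003, 0.126, -0.002]
[0.0042, 0.0002, 0.0162] [0.003, 0.146, -0.002]
[0.0049, 0.0002, 0.0182] [0.003, 0.166, -0.002]
[0.0056, 0.0001, 0.0202] [0.003, 0.186, -0.002]
[0.0064, 0.0001, 0.0222] [0.003, 0.206, -0.002]
```

View pics/w5.png

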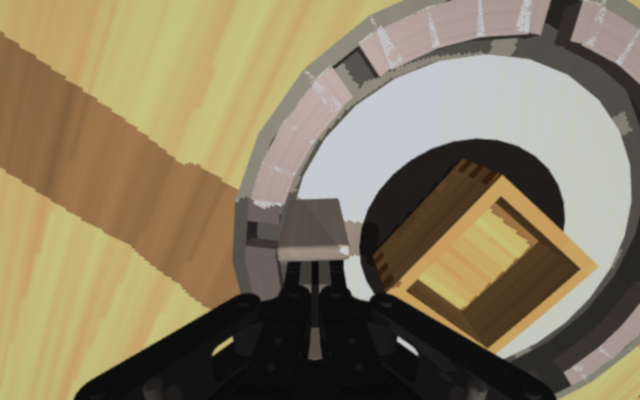

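{"name": "move_arm", "arguments": {
  "slide": [
    [0.001,0,0.003],
    [0.0014,0,0.005],
    [0.0019,0,0.007],
    [0.0024,0,0.009],
    [0.003,0,0.011],
    [0.0033,0,0.013],
    [0.0038,0,0.0145],
    [0.0042,0,0.0162],
    [0.0042,0,0.0162],
    [0.0042,0,0.0162]
  ],
  "turn": [
    [0,0.026,0],
    [0.002,0.046,0],
    [0.002,0.066,0],
    [0.002,0.086,0],
    [0.002,0.1,0],
    [0.002,0.12,0],
    [0.002,0.135,0],
    [0.002,0.146,0],
    [0.002,0.146,0],
    [0.002,0.146,0]
  ]
}}

```text
clock: 7.27
eef_pos: [0.4839, -0.0418, 0.0881]
tool_rot: [[0.94, -0.002, -0.342], [0.342, -0.001, 0.94], [-0.002, -1.0, -0.0]]
wrist_force: [-0.2, 0.4, 0.4]
opening: 0.001
```

```bash
python3 - <<'E'
from h import *
s=robot.read_state();print(s['eef_pos'],s['wrist_force'])
im=optics.read_camera('wrist');cv2.imwrite('pics/w6.png',im[:,:,::-1])
im=optics.read_camera('side');
cv2.imwrite('pics/s6z.png',cv2.resize(im[90:225,270:450,::-1],None,fx=4.4,fy=4.4,interpolation=cv2.INTER_CUBIC)[:594])
rows([target(f,.018,.105,.080) for f in np.arange(.78,.87,.02)])
E
```

```text
[ 0.48391981 -0.04177592  0.08805215] [-0.23787281  0.35727175  0.44579838]
[-0.0004, 0.0, -0.0027] [0.0, -0.019, -0.002]
[-0.0, 0.0, -0.0006] [0.0, 0.001, -0.002]
[0.0004, 0.0, 0.0015] [0.0, 0.021, -0.002]
[0.0008, 0.0, 0.0036] [0.0, 0.041, -0.002]
[0.0012, 0.0, 0.0057] [0.0, 0.061, -0.002]
```

View pics/w6.png

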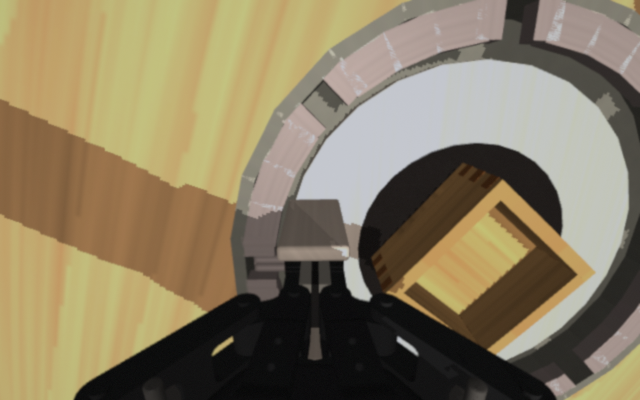

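View pics/s6z.png

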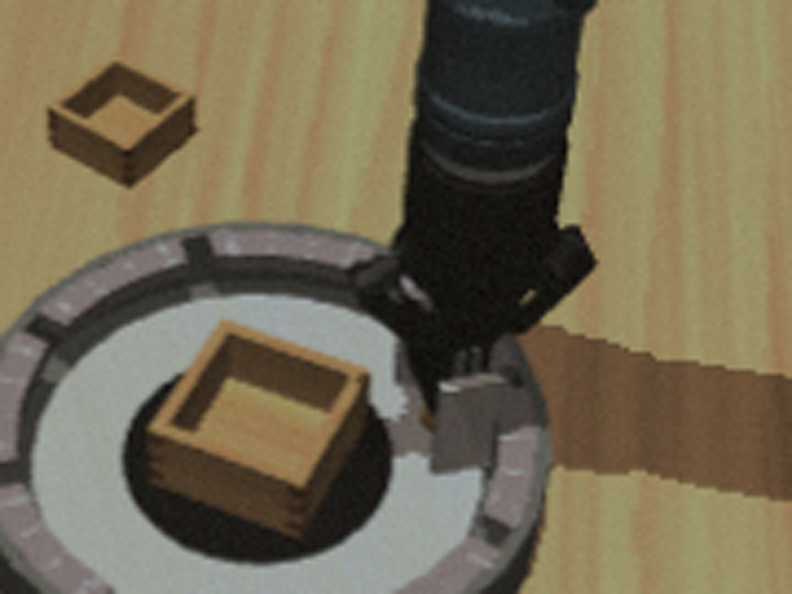

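```bash
python3 - <<'E'
import cv2,numpy as np
a=[cv2.resize(cv2.imread(f'pics/{n}.png')[200:300,220:360],None,fx=4,fy=4) for n in ('w2','w6')]
cv2.imwrite('pics/cmp.png',np.vstack(a)[:800,:])
cv2.imwrite('pics/cmp.png',cv2.resize(np.hstack(a),(800,286)))
E
```

```text
(no output)
```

View pics/cmp.png

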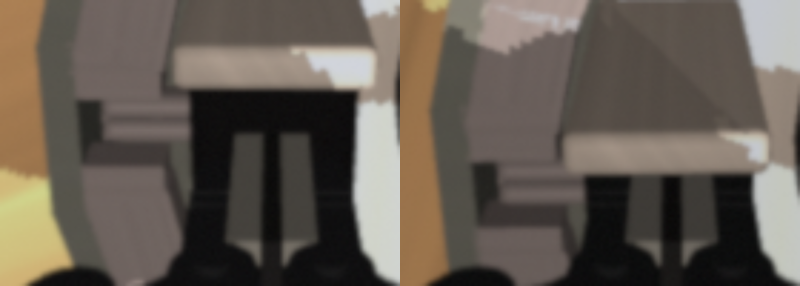

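{"name": "move_arm", "arguments": {
  "slide": [
    [0,0,0.001],
    [0,0,0.001],
    [0,0,0.002],
    [0,0,0.002],
    [0,0,0.003],
    [0,0,0.003],
    [0,0,0.003],
    [0,0,0.003],
    [0,0,0.003],
    [0,0,0.003]
  ],
  "turn": [
    [0,0,0],
    [0,0,0],
    [0,0,0],
    [0,0,0],
    [0,0,0],
    [0,0,0],
    [0,0,0],
    [0,0,0],
    [0,0,0],
    [0,0,0]
  ]
}}

```text
clock: 8.2
eef_pos: [0.4835, -0.0396, 0.0881]
tool_rot: [[0.94, -0.001, -0.342], [0.342, -0.002, 0.94], [-0.001, -1.0, -0.002]]
wrist_force: [3.5, -3.9, -2.1]
opening: 0.003
```

{"name": "move_arm", "arguments": {
  "slide": [
    [0,0,-0.004],
    [0,0,-0.008],
    [0,0,-0.012],
    [0,-0.005,-0.015],
    [0,-0.025,-0.015],
    [0,-0.055,-0.015],
    [0,-0.09,-0.015],
    [0,-0.12,-0.02],
    [-0.02,-0.13,-0.03],
    [-0.04,-0.13,-0.05]
  ],
  "turn": [
    [0,0,0],
    [0,0,0],
    [0,0,0],
    [0,0,0],
    [0,0,0],
    [0,0,0],
    [0,0,0],
    [0,0,0],
    [0,0,0],
    [0,0,0]
  ]
}}

```text
clock: 9.03
eef_pos: [0.4649, -0.0999, 0.2223]
tool_rot: [[0.939, 0.006, -0.345], [0.345, -0.003, 0.939], [0.004, -1.0, -0.005]]
wrist_force: [0.6, -0.5, -0.7]
opening: -0.003
```

```bash
python3 - <<'E'
from h import *
s=robot.read_state();print(s['eef_pos'],s['wrist_force'])
i=optics.camera_info('wrist');P=pose(i)
im=optics.read_camera('wrist');cv2.imwrite('pics/w7.png',im[:,:,::-1])
im=optics.read_camera('side');
cv2.imwrite('pics/s7z.png',cv2.resize(im[90:225,270:450,::-1],None,fx=4.4,fy=4.4,interpolation=cv2.INTER_CUBIC)[:594])
E
```

```text
[ 0.46494504 -0.09987559  0.22230253] [ 0.60559869 -0.46586419 -0.6605797 ]
```

View pics/w7.png

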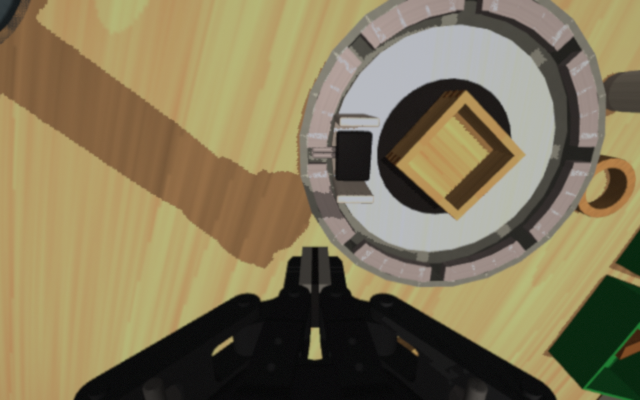

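View pics/s7z.png

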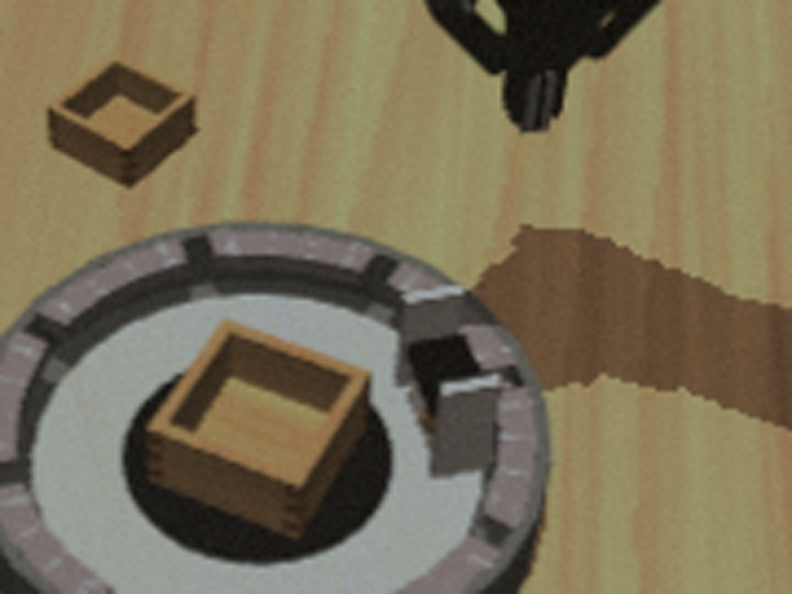

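```bash
python3 - <<'E'
from h import *
i=optics.camera_info('wrist');P=pose(i)
im=cv2.imread('pics/w7.png');cv2.imwrite('pics/w7z.png',cv2.resize(im[95:225,290:400],None,fx=4.6,fy=4.6,interpolation=cv2.INTER_CUBIC))
t=optics.camera_info('top')
a=optics.read_camera('top');cv2.imwrite('pics/t7.png',a[:,:,::-1])
cv2.imwrite('pics/t7z.png',cv2.resize(a[200:300,320:440,::-1],None,fx=6,fy=6,interpolation=cv2.INTER_CUBIC))
th=TH0-.785;e=np.array([np.cos(th),np.sin(th)]);tt=np.array([np.sin(th),-np.cos(th)])
for z in (.075,.067):
  c=C+.106*e
  Q=[np.r_[c+x*.017*e+y*.024*tt,z] for x,y in [(1,1),(1,-1),(-1,-1),(-1,1)]]+[np.r_[C+.146*e,z-.024]]
  print(z,((proj(i,Q,P)-[290,95])*4.6).round(0).tolist(),((proj(t,Q)-[320,200])*6).round(0).tolist())
E
```

```text
0.075 [[222.0, 180.0], [220.0, 413.0], [382.0, 410.0], [392.0, 177.0], [109.0, 281.0]] [[254.0, 462.0], [386.0, 413.0], [351.0, 318.0], [219.0, 367.0], [332.0, 492.0]]
0.067 [[219.0, 176.0], [218.0, 403.0], [375.0, 400.0], [385.0, 173.0], [109.0, 274.0]] [[251.0, 459.0], [382.0, 410.0], [348.0, 317.0], [217.0, 365.0], [329.0, 489.0]]
```

View pics/w7z.png

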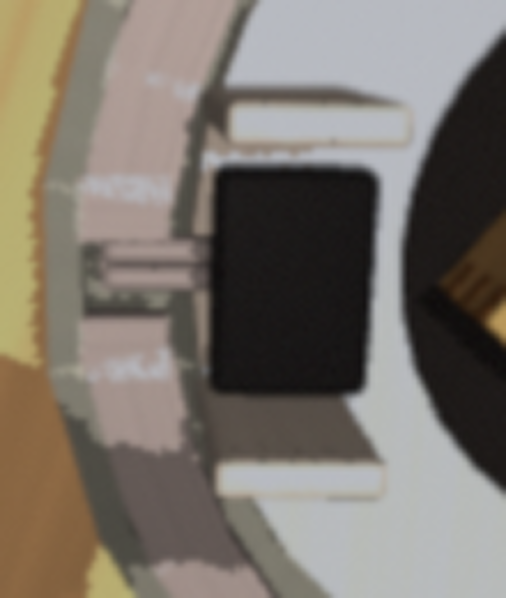

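View pics/t7z.png

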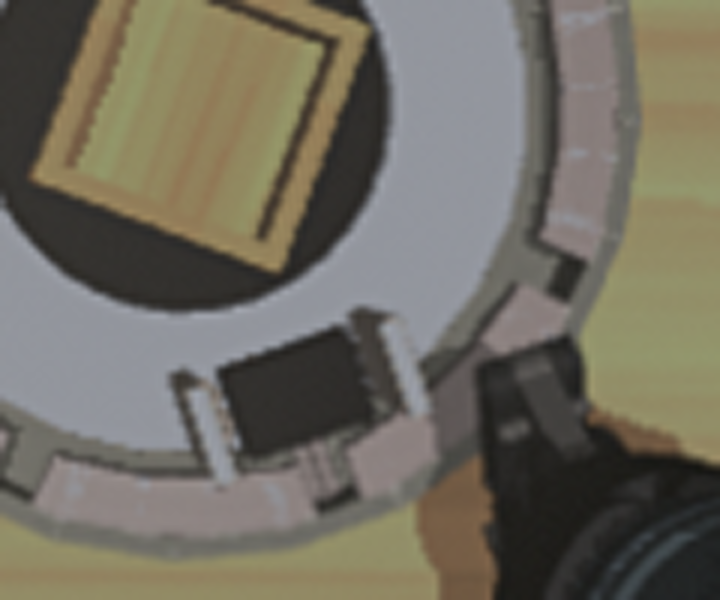

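```bash
python3 - <<'E'
from h import *
i=optics.camera_info('wrist');Rw,tw=pose(i)
t=optics.camera_info('top');s=optics.camera_info('side')
def tri(A,B,a,b):
  (i1,(R1,t1)),(i2,(R2,t2))=A,B
  u=[cv2.undistortPoints(np.array(p,float).reshape(1,1,2),K(q),q['D']).reshape(2,1) for p,q in ((a,i1),(b,i2))]
  X=cv2.triangulatePoints(np.c_[R1,t1],np.c_[R2,t2],*u);return (X[:3]/X[3]).ravel().round(4)
W=(i,(Rw,tw));T=(t,pose(t));S=(s,pose(s))
w=lambda x,y:np.array([x,y])/4.6+[290,95]-.4
tp=lambda x,y:np.array([x,y])/6+[320,200]-.4
sd=lambda x,y:np.array([x,y])/4.4+[270,90]-.4
print('pad',tri(W,T,w(294,281),tp(297,392)))
print('cheek lead top centre',tri(W,T,w(320,124),tp(211,434)))
print('cheek trail',tri(W,T,w(300,479),tp(405,366)))
print('key',tri(W,T,w(104,265),tp(323,488)))
# dark pad centroid
for n,(x0,y0,x1,y1) in (('w7',(325,125,376,185)),('t7',(352,250,390,280))):
  im=cv2.cvtColor(cv2.imread(f'pics/{n}.png'),cv2.COLOR_BGR2HSV)[y0:y1,x0:x1,2]
  m=(im<52).astype(np.uint8);k,l,st,ce=cv2.connectedComponentsWithStats(m);j=1+np.argmax(st[1:,4]);print(n,st[j],ce[j]+[x0,y0])
print('side pad',tri(W,S,w(294,281),sd(445,362)),'cheek lead',tri(W,S,w(320,124),sd(472,384)),'trail',tri(W,S,w(300,479),sd(435,295)))
E
```

```text
pad [ 0.4888 -0.0594  0.0611]
cheek lead top centre [ 0.477  -0.0268  0.0918]
cheek trail [ 0.5002 -0.0925  0.0878]
key [ 0.4512 -0.0753  0.0225]
w7 [  10    7   37   49 1657] [352.72963186 155.73687387]
t7 [  5   5  25  21 340] [369.11470588 265.13529412]
side pad [ 0.4891 -0.0576  0.0766] cheek lead [ 0.477  -0.0263  0.0967] trail [ 0.4998 -0.0911  0.0941]
```

The key shows inside the new notch, but the image heights of the pad don't agree with each other (about 71 to 81 mm). A light touch from above will settle whether it's out, and it's too shallow to unlock.

```bash
python3 - <<'E'
from h import *
rows([target(.8,0,.105,z) for z in (.15,.110,.080,.072)])
E
```

```text
[0.0402, 0.0609, 0.03] [0.002, -0.002, -0.0]
[0.0402, 0.1009, 0.03] [0.002, -0.002, -0.0]
[0.0402, 0.1309, 0.0301] [0.002, -0.002, -0.0]
[0.0402, 0.1389, 0.0301] [0.002, -0.002, -0.0]
```

{"name": "move_arm", "arguments": {
  "slide": [
    [0.02,0.0,0.015],
    [0.04,0.02,0.03],
    [0.04,0.045,0.03],
    [0.04,0.07,0.03],
    [0.04,0.095,0.03],
    [0.04,0.115,0.03],
    [0.04,0.127,0.03],
    [0.04,0.131,0.03],
    [0.04,0.131,0.03],
    [0.04,0.131,0.03]
  ],
  "turn": [
    [0,0,0],
    [0,0,0],
    [0,0,0],
    [0,0,0],
    [0,0,0],
    [0,0,0],
    [0,0,0],
    [0,0,0],
    [0,0,0],
    [0,0,0]
  ]
}}

```text
clock: 10.02
eef_pos: [0.4904, -0.0592, 0.0882]
tool_rot: [[0.941, 0.0, -0.34], [0.34, -0.001, 0.941], [-0.0, -1.0, -0.001]]
wrist_force: [1.3, 0.6, -0.1]
opening: -0.003
```

{"name": "move_arm", "arguments": {
  "slide": [
    [0,0.001,0],
    [0,0.002,0],
    [0,0.004,0],
    [0,0.006,0],
    [0,0.007,0],
    [0,0.0085,0],
    [0,0.0085,0],
    [0,0.0085,0],
    [0,0.0085,0],
    [0,0.0085,0]
  ],
  "turn": [
    [0,0,0],
    [0,0,0],
    [0,0,0],
    [0,0,0],
    [0,0,0],
    [0,0,0],
    [0,0,0],
    [0,0,0],
    [0,0,0],
    [0,0,0]
  ]
}}

```text
clock: 10.85
eef_pos: [0.491, -0.0593, 0.0801]
tool_rot: [[0.941, 0.001, -0.34], [0.34, -0.002, 0.941], [0.001, -1.0, -0.002]]
wrist_force: [1.3, -0.2, 3.4]
opening: 0.003
```

3.4 N of contact with the tips at 72 mm means the plunger is out; at 67 mm there would be no contact. Retreating now.

{"name": "move_arm", "arguments": {
  "slide": [
    [0,-0.008,0],
    [0,-0.03,0],
    [0,-0.06,0],
    [0,-0.095,0],
    [0,-0.13,0],
    [0,-0.15,-0.02],
    [-0.01,-0.15,-0.05],
    [-0.03,-0.15,-0.08],
    [-0.05,-0.15,-0.11],
    [-0.06,-0.15,-0.12]
  ],
  "turn": [
    [0,0,0],
    [0,0,0],
    [0,0,0],
    [0,0,0],
    [0,0,0],
    [0,0,0],
    [0,0,0],
    [0,0,0],
    [0,0,0],
    [0,0,0]
  ]
}}

```text
clock: 11.68
eef_pos: [0.4739, -0.1957, 0.2302]
tool_rot: [[0.942, -0.0, -0.337], [0.337, -0.003, 0.942], [-0.001, -1.0, -0.003]]
wrist_force: [0.5, -0.5, 0.3]
opening: 0.002
```

{"name": "move_arm", "arguments": {
  "slide": [
    [0,0,0],
    [0,0,0],
    [0,0,0],
    [0,0,0],
    [0,0,0],
    [0,0,0],
    [0,0,0],
    [0,0,0],
    [0,0,0],
    [0,0,0]
  ],
  "turn": [
    [0,0,0],
    [0,0,0],
    [0,0,0],
    [0,0,0],
    [0,0,0],
    [0,0,0],
    [0,0,0],
    [0,0,0],
    [0,0,0],
    [0,0,0]
  ]
}}

```text
clock: 12.52
eef_pos: [0.474, -0.1956, 0.2302]
tool_rot: [[0.942, -0.0, -0.337], [0.337, -0.003, 0.941], [-0.001, -1.0, -0.003]]
wrist_force: [0.4, -0.1, -0.4]
opening: 0.002
```

```bash
python3 - <<'E'
from h import *
t=optics.camera_info('top')
a=optics.read_camera('top');cv2.imwrite('pics/t8.png',a[:,:,::-1])
im=cv2.cvtColor(a,cv2.COLOR_RGB2HSV)[250:280,352:390,2]
k,l,st,ce=cv2.connectedComponentsWithStats((im<52).astype(np.uint8));j=1+np.argmax(st[1:,4])
p=cast(t,ce[j]+[352,250],.075)[0];d=p[:2]-C;print(p,np.linalg.norm(d),np.degrees(np.arctan2(d[1],d[0])),robot.read_state()['wrist_force'],robot.read_state()['eef_pos'])
E
```

```text
[ 0.48961916 -0.05844867  0.075     ] 0.10534686073764257 -160.6250572706655 [ 0.00991176 -0.05654967  0.41072964] [ 0.47393964 -0.19561866  0.23020007]
```

View pics/t8.png

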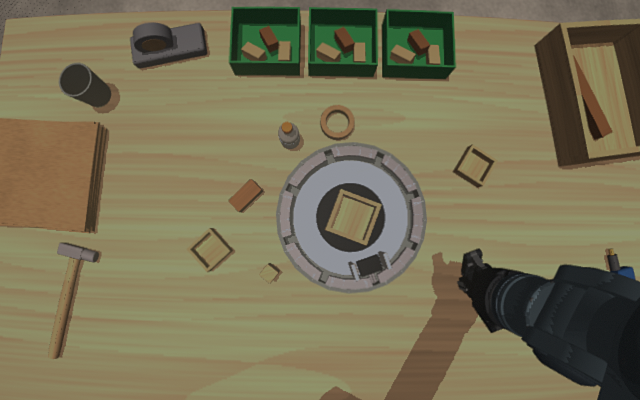

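The top view shows the pad at (371,265), turned 45.9° by the same measurement as at the start. The box is centred at about (353,217), the loose things haven't moved, and the arm is clear.

```bash
python3 -c "
from station import robot
print(robot.finish_job())"
```

```text
the job is handed in; nothing more can be done
None
```

The table is one hole clockwise of its start, with the plunger out and the key in the new hole, and I have handed the job in (no verdict is reported). With the gripper shut, I pressed the pad in with about 7 N and turned the table clear of the first hole. I then eased off and pushed the leading cheek slowly until the key snapped up in the next hole.

Last checks:
- **Table angle:** in the top view the pad turned 45.9° (0.80 rad), which fits the 0.785 hole and the key's 0.019 rad of play. A further 3 mm push met only about 5 N while the tool moved about 2 mm, so it did not prove the lock either way.
- **Plunger:** the camera estimates of the pad's height disagreed, at roughly 71 and 81 mm after correction against the cheeks. A light touch met 3.4 N with the tips at 72 mm, so the plunger is out; had the key been under the ring, the pad would sit at 67 mm.
- **Surroundings:** in the top view the box is centred on the table, the loose things are where they started, and the arm is clear with no contact force. The clock was about 12.5 s of the 46 s allowed.

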